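# Load the reagent carrier in order of bottle size

## Robot

A 6-joint arm with a two-finger parallel gripper is mounted at the origin on the work surface. World frame = base frame: x ahead of the robot, y to its left, z up, the work surface at z = 0. Lengths are in mm, angles in rad, forces in N, time in s.
With the tool pointing down it reaches from about 350 to 850 mm from the base axis. Payload 8.1 kg.
Tool frame: the origin (TCP) lies at the very end of the fingers, on their centre line; the grasp point (between the pads) lies 19 mm behind it; z points along the fingers, y is the direction in which the jaws open and shut (so a half turn about z gives the same grasp; the last joint's range is limited). The gripper opens to 93 mm and grips with 3 to 60 N. Pads are 15 mm wide; open, the fingers measure 128 mm over their backs; the gripper's body (75 mm by 188 mm) begins 65 mm behind the grasp point.
Start: joints at [-1.356, 0.13, 1.488, -0, 1.523, -0.085], TCP at [177.218, -573.236, 218.635] pointing down, gripper open.
Joint ranges: [-2.96, 2.96], [-0.89, 2.26], [0.02, 2.5], [-1.34, 4.48], [0, 2.73], [-2.66, 2.66]. Speed limits (rad/s): [2.39, 2.39, 2.79, 3.14, 3.14, 3.14].

## Interface

Orientations are given as a rotation vector (axis times angle).
In Python, from cell import * gives the robot as it stands. The module is installed in compiled form; this text tells all that it offers.
- The arm moves only by the shell command python3 -m jog 'ROWS' [OPENING]. ROWS is a JSON object of lists of equal length, an entry for each row: "travel": the shift along the tool's x, y, z in units of 40 mm (1.0 is 40 mm), a list of three; "rotation": the turn, a rotation vector about the tool's x, y, z in units of 5 degrees (1.0 is 5 degrees), a list of three. A call has 1 to 5 rows; each row shifts and turns the commanded pose from where the row before left it, along the tool's axes as they then stand; what a row does not reach is not made up. A row lasts 1/12 s, in which the tool goes at most 41.7 mm and 7.16 degrees, less where a joint would pass 70% of its speed; a pose out of reach is approached as far as the arm can. A call is refused whole if a number of a shift passes 1 or a number of a turn 1, either way. A call with a gripper value outside its range is refused whole. OPENING is the gripper command: -1 is fully open, 1 is shut, values between are in proportion, set as the call begins (- or left out, the last holds). The fingers move at their own pace and stop on an object; the grip force is fixed at half the most. Time passes only in rows, so rows that do not move let the fingers close. It gives the time, the measured TCP pose, the force and the opening at its end, in the units of the state.
- read_state(): the state, without advancing time (a new reading comes with each control period).
- grab_frame(name): name is "scene" or "top" or "wrist"; returns a dict with "frame" (480x640x3 uint8, blue, green, red), "fx", "fy", "cx", "cy" (pixels), "rvec" (rotation vector, rad) and "tvec" (3), from world to camera coordinates, as OpenCV has them. Camera axes: x right, y down, z forward; pixel columns grow to the right and rows downward; lengths in mm; the calibration is good to about 2 mm. The wrist camera is an equidistant fisheye: a pixel r from the principal point sees the ray r / f radians off the axis. A picture is of the moment at which its call begins. There is no depth.
- finish_job(): hands the job in, once; it reports no verdict.
The state is a dict: "time_s": time; "qpos": joint angles; "qvel": joint speeds; "joint_torque": joint torques, N m; "tool_pos": TCP position; "ee_rot": TCP orientation; "ft_force": force on the tool from outside, world axes, zero at the start; "ft_torque": the same for the moment, N m; "opening": opening from 0.0 (shut) to 1.0 (fully open).
Only numpy, scipy, OpenCV 4.12 (cv2) and the standard library are available. Lean on these libraries where they do the work, as an engineer would, in place of code of your own. Each camera call takes 0.05 s, during which the arm holds its last target. There are 200 camera calls.

## Task

Load the grey reagent carrier for the analyser: stand the four white reagent bottles in its bays, one to a bay, in order of size, with the largest in the bay next to the black loop handle and the smallest in the bay at the far end. Keep every bottle upright and set it down on the floor of its bay, without dropping it. Leave the amber bottle, the tube rack and the mouse as they are.

Things in the scene. Friction and masses are not known exactly. Their poses are not given: they have to be found in the camera images.
- bottle_250: the largest of four round white plastic reagent bottles with a white screw cap and a paper label band, 61 mm in diameter and 133 mm high with its cap (cap 42 mm wide and 22 mm high; straight side wall up to 97 mm), 220 to 365 g, standing upright and loose on the bench. Origin: centre of its underside, z up its axis.
- bottle_125: the second largest of four round white plastic reagent bottles with a white screw cap and a paper label band, 50 mm in diameter and 102 mm high with its cap (cap 36 mm wide and 20 mm high; straight side wall up to 70 mm), 115 to 190 g, standing upright and loose on the bench. Origin: centre of its underside, z up its axis.
- bottle_60: the second smallest of four round white plastic reagent bottles with a white screw cap and a paper label band, 41 mm in diameter and 85 mm high with its cap (cap 28 mm wide and 18 mm high; straight side wall up to 55 mm), 60 to 100 g, standing upright and loose on the bench. Origin: centre of its underside, z up its axis.
- bottle_30: the smallest of four round white plastic reagent bottles with a white screw cap and a paper label band, 34 mm in diameter and 69 mm high with its cap (cap 24 mm wide and 16 mm high; straight side wall up to 43 mm), 30 to 55 g, standing upright and loose on the bench. Origin: centre of its underside, z up its axis.
- carrier: grey tray fixed on the bench at any yaw: strip 332 (its x) by 86 mm (its y), four square bays in a row, black loop handle (to x=+218 mm, 14 mm high) at its +x end only. Bay centres x=+123 (at the handle), +41, -41, -123 mm, y=0; each 78 by 78 mm inside, floor 5 mm above the bench with a dark round mat, walls 4 mm thick with tops 14 mm above the bench. Origin: centre of the strip's underside.
- amber_bottle: bystander: small amber glass bottle with a black cap, 48 mm in diameter, 88 mm high, loose. Origin: centre of its underside.
- tube_rack: bystander: white rack of capped sample tubes, 50 by 126 mm, 80 mm high, loose. Origin: centre of its underside, y along the rack.
- mouse: bystander: black computer mouse, 108 by 60 mm, 32 mm high, loose on a flat red mat 3 mm thick. Origin: centre of its underside, x along the mouse.
There are look-alikes about, which are no part of the job. What is shaped like the bottle_60 but green is not meant.

How it is judged:
By the outcome, as a careful person would: the job done as asked, in the order asked, and still so for the second after the job is handed in, with the robot touching nothing.
It also fails if it takes over 118 s, if anything falls off the work surface, if the arm or the gripper's body presses on something with over 40 N, if the wrist force passes 120 N, or if a joint passes its speed limit or range.

## Working session

There is one attempt and no reset: what is moved stays moved. The work goes in short steps, Python scripts to look and compute and a shell command to move; the robot and the scene stay as the last step left them, time stands still between calls to the robot, and variables do not carry over. Pictures are saved under pics/ and viewed, about 12 in all and at most 16, crops included, and the job is handed in when it is done.

```bash
mkdir -p pics; python3 - <<'E'
from cell import *
import cv2
s=read_state();print(s)
for n in("scene","top"):
    f=grab_frame(n);cv2.imwrite(f"pics/{n}0.png",f["frame"]);print(n,{k:v for k,v in f.items() if k!="frame"})
E
```

```text
{'time_s': 0.0, 'qpos': array([-1.35637559e+00,  1.31152900e-01,  1.48926642e+00, -7.59475832e-06,
        1.52301626e+00, -8.53834554e-02]), 'qvel': array([ 0.00057968, -0.00024691,  0.00091998,  0.00074857, -0.00012888,
        0.00021631]), 'joint_torque': array([-7.39709558e-04, -5.59855521e+01, -4.91754913e+01,  7.66200596e-02,
        3.55274440e-02, -1.28781203e-04]), 'tool_pos': array([ 177.10578352, -572.66685666,  217.59945967]), 'ee_rot': array([-3.10454382e+00, -4.68895605e-01,  1.98418348e-04]), 'ft_force': array([-0.22541509,  0.58282672, -0.42684023]), 'ft_torque': array([ 0.02271586,  0.03196546, -0.01705148]), 'opening': 1.00106549179561}
scene {'fx': 586.8807010678061, 'fy': 586.8807010678061, 'cx': 311.27489505779715, 'cy': 239.4938548136299, 'rvec': array([ 2.15937581,  0.55857733, -0.31047581]), 'tvec': array([-444.5818544 , -129.78005677, 1577.88046859])}
top {'fx': 499.30507110188404, 'fy': 499.30507110188404, 'cx': 319.34585784969573, 'cy': 237.42075853991906, 'rvec': array([ 2.05320284, -2.17208001,  0.22318003]), 'tvec': array([  26.84963025,  533.5211209 , 1114.35551398])}
```

View pics/top0.png

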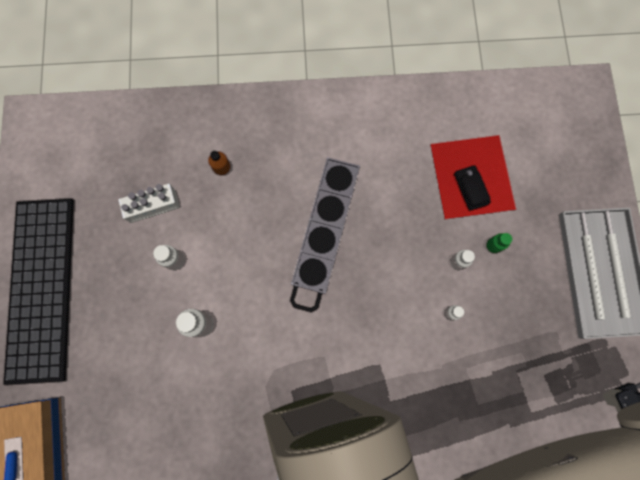

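View pics/scene0.png

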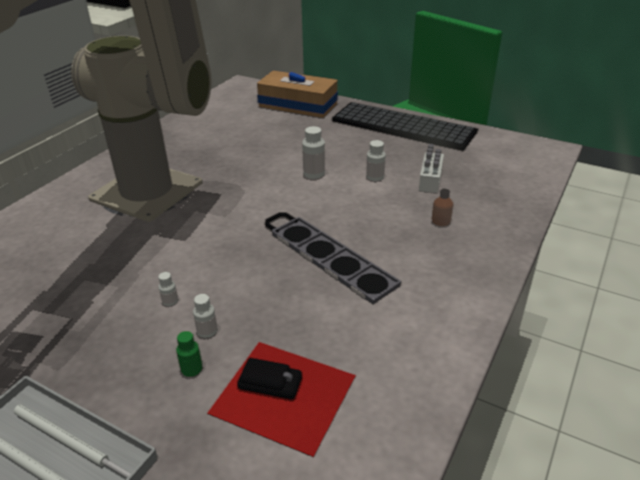

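The top view shows:
- **White bottles:** 250 at (189,323), 125 at (164,255), 60 at (465,258) and 30 at (456,312).
- **Look-alike:** the green bottle at (501,242) has the bottle_60 shape but the wrong colour, so it is not meant.
- **Carrier:** it runs from the handle at (307,300) to the far end at (342,160).

I'll enlarge these for measurement.

```bash
python3 - <<'E'
import cv2,numpy as np
i=cv2.imread("pics/top0.png")
def c(x,y,w,h,k):return cv2.resize(i[y:y+h,x:x+w],None,fx=k,fy=k,interpolation=cv2.INTER_CUBIC)
cv2.imwrite("pics/crop1.png",np.hstack([c(140,235,75,115,5),c(440,235,75,115,5)]))
cv2.imwrite("pics/crop2.png",c(280,150,100,170,3.5))
E
```

```text
(no output)
```

View pics/crop1.png

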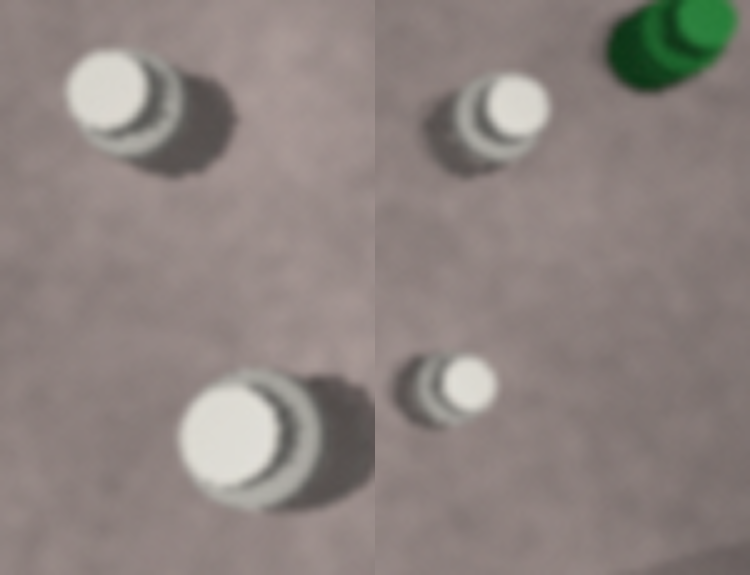

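View pics/crop2.png

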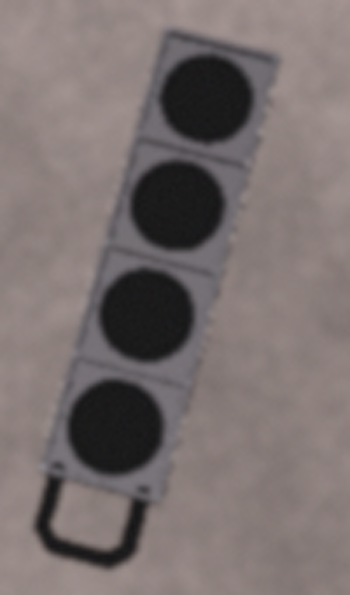

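```bash
cat > h.py <<'E'
from cell import *
import cv2,numpy as np
from scipy.spatial.transform import Rotation as R
def px2w(f,u,v,z):
    Rm=R.from_rotvec(f["rvec"]).as_matrix();o=-Rm.T@f["tvec"]
    d=Rm.T@np.array([(u-f["cx"])/f["fx"],(v-f["cy"])/f["fy"],1])
    return (o+d*(z-o[2])/d[2])[:2]
def w2px(f,p):
    return cv2.projectPoints(np.float64([p]),f["rvec"],f["tvec"],np.array([[f["fx"],0,f["cx"]],[0,f["fy"],f["cy"]],[0,0,1]]),None)[0].ravel()
def move(target,yaw):
    """rows needed (tool axes, units) from the present pose to target, tool y at world yaw, tool down"""
    s=read_state();Rt=R.from_rotvec(s["ee_rot"])
    d=Rt.inv().apply(np.array(target)-s["tool_pos"])/40
    y=Rt.apply([0,1,0]);a=np.arctan2(y[1],y[0])
    dy=(yaw-a+np.pi/2)%np.pi-np.pi/2
    print("pos",s["tool_pos"].round(1),"yaw_y",np.degrees(a).round(1),"op",round(s["opening"],3),"F",s["ft_force"].round(1),"t",round(s["time_s"],1),"z",Rt.apply([0,0,1]).round(4))
    print("tool shift units",d.round(2),"rot z deg (tool)",np.degrees(-dy).round(1))
E
python3 - <<'E'
from h import *
f=grab_frame("top");g=grab_frame("scene")
for n,(u,v),h,(us,vs) in [("250",(228,437),133,(313,132)),("125",(107,90),102,(376,146)),("60",(141+300*5,105),85,(203,301)),("30",(94+1500,384),69,(165,278))]:
    u=140+u/5-.4;v=235+v/5-.4
    w=px2w(f,u,v,h);print(n,w.round(1),np.hypot(*w).round(), "scene px",w2px(g,[*w,h]).round(1),(us,vs))
w=px2w(f,140+(705+1125)/5-.4,235+18/5-.4,85);print("green",w.round(1))
m=np.array([px2w(f,280+u/3.5-.36,150+v/3.5-.36,6) for u,v in [(115,427),(146,314),(177,205),(206,98)]])
print(m.round(1),np.diff(m,axis=0).round(1))
d=m[0]-m[3];print("carrier yaw",np.degrees(np.arctan2(d[1],d[0])),np.linalg.norm(d), m.mean(0))
c=m.mean(0);d/=np.linalg.norm(d)
for x in(123,41,-41,-123):print((c+x*d).round(1))
move([c[0],c[1],217],np.arctan2(d[1],d[0])+np.pi/2)
E
```

```text
250 [351.7 290.4] 456.0 scene px [311.9 129.5] (313, 132)
125 [509.8 352.6] 620.0 scene px [375.7 143. ] (376, 146)
60 [ 467.  -336.1] 575.0 scene px [201.3 298.5] (203, 301)
30 [ 344.4 -305.1] 460.0 scene px [163.8 275.7] (165, 278)
green [ 502.2 -426.7]
[[461.4  17.6]
 [539.5  -8.3]
 [616.8 -34.6]
 [694.8 -60.1]] [[ 78.1 -25.8]
 [ 77.3 -26.4]
 [ 78.  -25.5]]
carrier yaw 161.58838484331966 246.02319959346835 [578.14727772 -21.36837936]
[461.4  17.5]
[539.2  -8.4]
[617.  -34.3]
[694.9 -60.2]
pos [ 177.2 -572.9  218. ] yaw_y -72.8 op 0.996 F [-0.   0.6  0.4] t 0.2 z [-2.0e-04  1.1e-03 -1.0e+00]
tool shift units [ 13.65 -10.21   0.04] rot z deg (tool) 35.6
```

Both cameras agree to within a few mm. I'll set jaw yaw to -90° so the tool axes align with the world (tool y = -world y). I'll load the smallest first, so every placed neighbour is shorter than the one going in.

```bash
python3 -m jog '{"travel":[[0,0,0],[0,0,0],[0,0,0],[0,0,0]],"rotation":[[0,0,0.86],[0,0,0.86],[0,0,0.86],[0,0,0.86]]}' -0.16
python3 -m jog '{"travel":[[0.46,-0.74,0],[0.46,-0.74,0],[0.46,-0.74,0],[0.46,-0.74,0],[0.46,-0.74,0]],"rotation":[[0,0,0],[0,0,0],[0,0,0],[0,0,0],[0,0,0]]}'
python3 -m jog '{"travel":[[0.46,-0.74,0],[0.46,-0.74,0],[0.46,-0.74,0],[0.46,-0.74,0],[0,0,0]],"rotation":[[0,0,0],[0,0,0],[0,0,0],[0,0,0],[0,0,0]]}'
python3 -c "
from h import *
move([344.4,-305.1,13],-np.pi/2)
f=grab_frame('wrist');cv2.imwrite('pics/w1.png',f['frame'])"
```

```text
time_s: 0.53
tool_pos: [177.2, -573.1, 218.3]
ee_rot: [-3.141, 0.007, 0.0]
ft_force: [-0.1, -0.4, 0.3]
opening: 0.761
time_s: 0.95
tool_pos: [269.7, -423.8, 218.4]
ee_rot: [-3.141, 0.001, 0.0]
ft_force: [0.7, -0.0, 0.4]
opening: 0.586
time_s: 1.37
tool_pos: [345.4, -302.5, 218.7]
ee_rot: [-3.14, -0.006, -0.002]
ft_force: [-0.3, -0.1, 0.4]
opening: 0.579
pos [ 345.4 -302.5  218.7] yaw_y -89.8 op 0.579 F [-0.3 -0.1  0.4] t 1.4 z [ 0.0015  0.0018 -1.    ]
tool shift units [-0.03  0.07  5.14] rot z deg (tool) 0.2
```

View pics/w1.png

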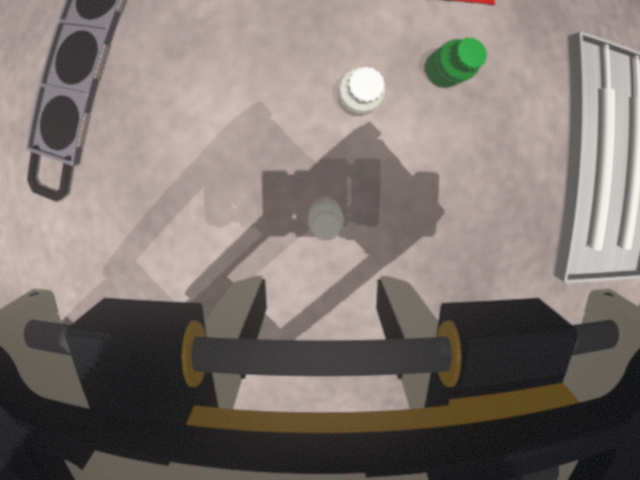

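The wrist view shows bottle_30 at (326,218), centred between the jaws (mid-column about 322). Bottle_60 is at (363,90) and the green look-alike at (457,60). I'm descending and gripping.

```bash
python3 -m jog '{"travel":[[-0.03,0.07,0.9],[0,0,0.9],[0,0,0.9],[0,0,0.8],[0,0,0.6]],"rotation":[[0,0,0],[0,0,0],[0,0,0],[0,0,0],[0,0,0]]}'
python3 -m jog '{"travel":[[0,0,0.5],[0,0,0.4],[0,0,0.14],[0,0,0],[0,0,0]],"rotation":[[0,0,0],[0,0,0],[0,0,0],[0,0,0],[0,0,0]]}'
python3 -c "
from h import *
move([344.4,-305.1,13],-np.pi/2)"
python3 -m jog '{"travel":[[0,0,0],[0,0,0],[0,0,0],[0,0,0],[0,0,0]],"rotation":[[0,0,0],[0,0,0],[0,0,0],[0,0,0],[0,0,0]]}' 1
python3 -m jog '{"travel":[[0,0,0],[0,0,0],[0,0,0],[0,0,0],[0,0,0]],"rotation":[[0,0,0],[0,0,0],[0,0,0],[0,0,0],[0,0,0]]}'
python3 -c "
from h import *
f=grab_frame('wrist');cv2.imwrite('pics/w2.png',f['frame']);print(read_state()['opening']*93)"
```

```text
time_s: 1.83
tool_pos: [339.8, -309.5, 51.5]
ee_rot: [-3.14, 0.002, 0.004]
ft_force: [-0.1, 0.5, -0.3]
opening: 0.578
time_s: 2.25
tool_pos: [341.5, -310.4, 13.4]
ee_rot: [3.142, -0.002, -0.0]
ft_force: [-0.7, -0.1, -0.5]
opening: 0.578
pos [ 341.5 -310.4   13.4] yaw_y -90.1 op 0.578 F [-0.7 -0.1 -0.5] t 2.2 z [-1.e-04 -1.e-04 -1.e+00]
tool shift units [ 0.07 -0.13  0.01] rot z deg (tool) -0.1
time_s: 2.67
tool_pos: [342.3, -310.3, 14.0]
ee_rot: [3.14, -0.0, 0.002]
ft_force: [-0.6, 0.3, 5.5]
opening: 0.359
time_s: 3.08
tool_pos: [342.3, -310.3, 14.0]
ee_rot: [3.14, -0.0, 0.002]
ft_force: [-1.3, 0.8, 7.2]
opening: 0.357
33.51494452495695
```

View pics/w2.png

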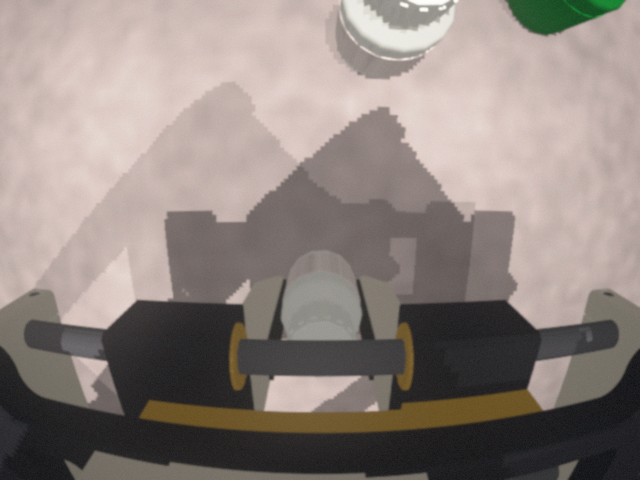

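Bottle_30 is gripped at 33.5 mm. I'm lifting it and carrying it to the far bay at (694.9,-60.2).

```bash
python3 -m jog '{"travel":[[0,0,-0.1],[0,0,-0.3],[0,0,-0.5],[0,0,-0.6],[0,0,0]],"rotation":[[0,0,0],[0,0,0],[0,0,0],[0,0,0],[0,0,0]]}'
python3 -m jog '{"travel":[[0.4,-0.28,0],[0.6,-0.43,0],[0.7,-0.5,0],[0.75,-0.53,0],[0.75,-0.53,0]],"rotation":[[0,0,0],[0,0,0],[0,0,0],[0,0,0],[0,0,0]]}'
python3 -m jog '{"travel":[[0.75,-0.53,0],[0.75,-0.53,0],[0.75,-0.53,0],[0.75,-0.53,0],[0.75,-0.53,0]],"rotation":[[0,0,0],[0,0,0],[0,0,0],[0,0,0],[0,0,0]]}'
python3 -m jog '{"travel":[[0.75,-0.53,0],[0.7,-0.5,0],[0.4,-0.28,0],[0,0,0],[0,0,0]],"rotation":[[0,0,0],[0,0,0],[0,0,0],[0,0,0],[0,0,0]]}'
python3 -c "
from h import *
move([694.9,-60.2,19],-np.pi/2)"
```

```text
time_s: 3.55
tool_pos: [343.7, -311.8, 77.7]
ee_rot: [3.137, -0.0, 0.007]
ft_force: [-0.0, -0.7, 0.2]
opening: 0.36
time_s: 3.97
tool_pos: [470.6, -217.8, 72.6]
ee_rot: [-3.142, 0.002, 0.0]
ft_force: [0.3, -0.8, -0.5]
opening: 0.363
time_s: 4.38
tool_pos: [620.7, -111.4, 72.2]
ee_rot: [-3.141, 0.0, 0.001]
ft_force: [-0.3, -0.9, 0.4]
opening: 0.36
time_s: 4.8
tool_pos: [693.8, -59.6, 71.8]
ee_rot: [-3.142, -0.002, 0.002]
ft_force: [-1.2, -1.5, -1.0]
opening: 0.362
pos [693.8 -59.6  71.8] yaw_y -89.9 op 0.362 F [-1.2 -1.5 -1. ] t 4.8 z [-1.5e-03  1.0e-04 -1.0e+00]
tool shift units [0.03 0.02 1.32] rot z deg (tool) 0.1
```

```bash
python3 -m jog '{"travel":[[0.03,0,0.4],[0,0,0.4],[0,0,0.25],[0,0,0.12],[0,0,0]],"rotation":[[0,0,0],[0,0,0],[0,0,0],[0,0,0],[0,0,0]]}'
python3 -m jog '{"travel":[[0,0,0],[0,0,0],[0,0,0]],"rotation":[[0,0,0],[0,0,0],[0,0,0]]}'
python3 -c "
from h import *
move([694.9,-60.2,19],-np.pi/2)"
python3 -m jog '{"travel":[[0,0,0.05],[0,0,0]],"rotation":[[0,0,0],[0,0,0]]}'
python3 -c "
from h import *
f=grab_frame('wrist');cv2.imwrite('pics/w3.png',f['frame'])
g=grab_frame('scene');a=f['frame'][120:420,140:540];b=cv2.resize(g['frame'][220:320,300:433],(400,300),interpolation=2)
cv2.imwrite('pics/m3.png',np.hstack([a,b]))"
```

```text
time_s: 5.22
tool_pos: [692.8, -61.1, 23.5]
ee_rot: [-3.141, 0.002, 0.006]
ft_force: [0.4, 0.9, -0.5]
opening: 0.364
time_s: 5.47
tool_pos: [695.8, -60.9, 27.5]
ee_rot: [3.141, -0.001, 0.003]
ft_force: [-0.7, -0.5, -0.7]
opening: 0.363
pos [695.8 -60.9  27.5] yaw_y -90.0 op 0.363 F [-0.7 -0.5 -0.7] t 5.5 z [ 2.e-03 -3.e-04 -1.e+00]
tool shift units [-0.02 -0.02  0.21] rot z deg (tool) -0.0
time_s: 5.63
tool_pos: [695.3, -60.7, 24.6]
ee_rot: [3.142, -0.001, 0.001]
ft_force: [-0.8, -0.3, -0.6]
opening: 0.359
```

View pics/m3.png

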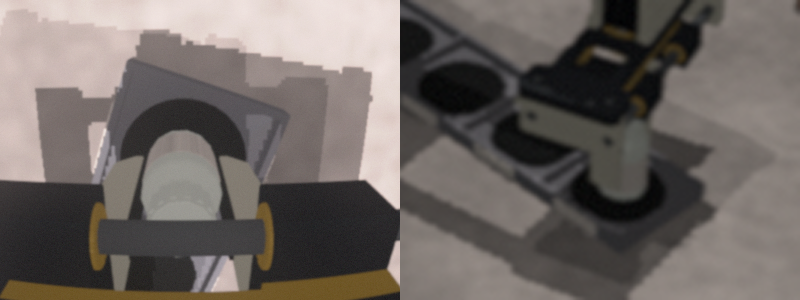

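The bottle is centred on its mat in the far bay and still a few mm above the floor. I'll lower in small steps and watch the force.

```bash
python3 -m jog '{"travel":[[0,0,0.05],[0,0,0.04],[0,0,0],[0,0,0]],"rotation":[[0,0,0],[0,0,0],[0,0,0],[0,0,0]]}'
python3 -m jog '{"travel":[[0,0,0.025],[0,0,0],[0,0,0]],"rotation":[[0,0,0],[0,0,0],[0,0,0]]}'
python3 -m jog '{"travel":[[0,0,0.02],[0,0,0],[0,0,0]],"rotation":[[0,0,0],[0,0,0],[0,0,0]]}'
```

```text
time_s: 6.07
tool_pos: [694.8, -60.6, 20.3]
ee_rot: [-3.141, 0.001, 0.001]
ft_force: [1.1, 0.5, -0.3]
opening: 0.357
time_s: 6.32
tool_pos: [695.0, -60.6, 19.5]
ee_rot: [-3.142, 0.001, 0.0]
ft_force: [-0.4, -0.1, -0.5]
opening: 0.363
time_s: 6.57
tool_pos: [695.2, -60.7, 19.1]
ee_rot: [3.142, -0.001, 0.001]
ft_force: [0.7, 0.1, 0.4]
opening: 0.36
```

```bash
python3 -m jog '{"travel":[[0,0,0.02],[0,0,0],[0,0,0]],"rotation":[[0,0,0],[0,0,0],[0,0,0]]}'
python3 -m jog '{"travel":[[0,0,0.02],[0,0,0],[0,0,0]],"rotation":[[0,0,0],[0,0,0],[0,0,0]]}'
```

```text
time_s: 6.82
tool_pos: [695.3, -60.7, 19.1]
ee_rot: [3.142, -0.001, 0.001]
ft_force: [-2.9, 0.9, 6.6]
opening: 0.357
time_s: 7.07
tool_pos: [695.4, -60.6, 19.0]
ee_rot: [3.141, -0.0, 0.001]
ft_force: [-5.3, 0.9, 10.7]
opening: 0.363
```

Contact at 19 mm with about 10 N. I'll relax slightly, release, rise, and go to bottle_60.

```bash
python3 -m jog '{"travel":[[0,0,-0.02],[0,0,0],[0,0,0],[0,0,0],[0,0,0]],"rotation":[[0,0,0],[0,0,0],[0,0,0],[0,0,0],[0,0,0]]}' -0.3
python3 -m jog '{"travel":[[0,0,-0.2],[0,0,-0.6],[0,0,-0.8],[0,0,-0.8],[0,0,-0.6]],"rotation":[[0,0,0],[0,0,0],[0,0,0],[0,0,0],[0,0,0]]}'
python3 -m jog '{"travel":[[-0.38,0.46,0],[-0.57,0.69,0],[-0.57,0.69,0],[-0.57,0.69,0],[-0.57,0.69,0]],"rotation":[[0,0,0],[0,0,0],[0,0,0],[0,0,0],[0,0,0]]}'
python3 -m jog '{"travel":[[-0.57,0.69,0],[-0.57,0.69,0],[-0.57,0.69,0],[-0.57,0.69,0],[-0.57,0.69,0]],"rotation":[[0,0,0],[0,0,0],[0,0,0],[0,0,0],[0,0,0]]}'
python3 -m jog '{"travel":[[-0.2,0.2,0],[0,0,0],[0,0,0],[0,0,0]],"rotation":[[0,0,0],[0,0,0],[0,0,0],[0,0,0]]}'
python3 -c "
from h import *
move([467,-336.1,21],-np.pi/2)
f=grab_frame('top');cv2.imwrite('pics/t4.png',f['frame'])
f=grab_frame('wrist');cv2.imwrite('pics/w4.png',f['frame'])
g=grab_frame('scene');cv2.imwrite('pics/s4.png',g['frame'])
a=f['frame'][:400];b=cv2.resize(g['frame'][220:320,300:433],(532,400),interpolation=2)
cv2.imwrite('pics/m4.png',cv2.resize(np.hstack([a[:,120:388+120],b[:,:400]]),None,fx=1,fy=1))"
```

```text
time_s: 7.48
tool_pos: [694.8, -60.6, 17.6]
ee_rot: [-3.141, 0.001, 0.001]
ft_force: [0.4, 0.5, 0.4]
opening: 0.639
time_s: 7.9
tool_pos: [695.9, -60.8, 141.7]
ee_rot: [3.141, -0.001, 0.004]
ft_force: [0.7, -0.3, 0.3]
opening: 0.651
time_s: 8.32
tool_pos: [587.5, -190.3, 138.7]
ee_rot: [3.141, 0.0, 0.001]
ft_force: [0.5, -0.9, 0.4]
opening: 0.653
time_s: 8.73
tool_pos: [473.4, -328.5, 138.8]
ee_rot: [3.141, -0.0, 0.001]
ft_force: [-0.3, -0.1, -0.1]
opening: 0.652
time_s: 9.07
tool_pos: [467.3, -334.6, 138.4]
ee_rot: [-3.141, 0.0, -0.001]
ft_force: [-0.2, -0.9, -0.1]
opening: 0.648
pos [ 467.3 -334.6  138.4] yaw_y -90.0 op 0.648 F [-0.2 -0.9 -0.1] t 9.1 z [ 7.e-04  2.e-04 -1.e+00]
tool shift units [-0.01  0.04  2.93] rot z deg (tool) -0.0
```

View pics/m4.png

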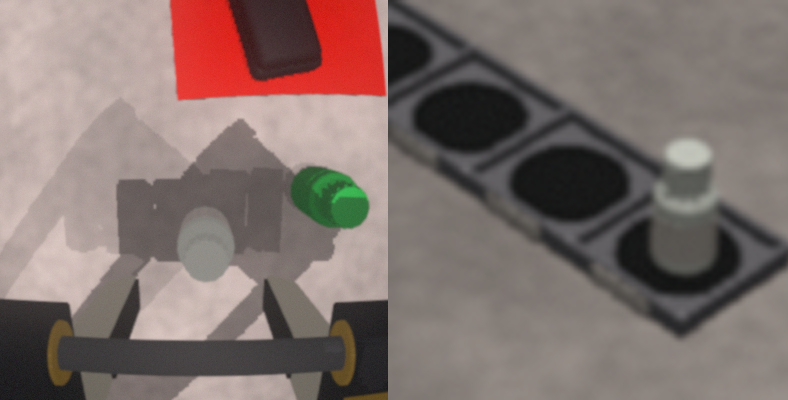

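Bottle_30 stands upright on its mat in the far bay. Bottle_60 (white) is centred between the jaws at (206,245) in the crop, and the green one at (335,198) is clear of the finger. I'm descending and gripping.

```bash
python3 -m jog '{"travel":[[0,0.04,0.7],[0,0,0.8],[0,0,0.7],[0,0,0.45],[0,0,0.28]],"rotation":[[0,0,0],[0,0,0],[0,0,0],[0,0,0],[0,0,0]]}'
python3 -m jog '{"travel":[[0,0,0],[0,0,0],[0,0,0],[0,0,0]],"rotation":[[0,0,0],[0,0,0],[0,0,0],[0,0,0]]}'
python3 -m jog '{"travel":[[0,0,0],[0,0,0],[0,0,0],[0,0,0],[0,0,0]],"rotation":[[0,0,0],[0,0,0],[0,0,0],[0,0,0],[0,0,0]]}' 1
python3 -m jog '{"travel":[[0,0,0],[0,0,0],[0,0,0],[0,0,0]],"rotation":[[0,0,0],[0,0,0],[0,0,0],[0,0,0]]}'
python3 -c "
from h import *
move([617,-34.3,21],-np.pi/2)"
```

```text
time_s: 9.63
tool_pos: [465.6, -334.7, 17.7]
ee_rot: [-3.139, -0.002, 0.005]
ft_force: [-0.8, 0.4, -0.7]
opening: 0.649
time_s: 9.97
tool_pos: [467.9, -337.9, 22.9]
ee_rot: [3.139, -0.0, 0.004]
ft_force: [-0.3, -0.5, -0.2]
opening: 0.649
time_s: 10.38
tool_pos: [466.8, -337.2, 21.4]
ee_rot: [3.141, -0.001, 0.001]
ft_force: [-0.5, -0.5, 4.4]
opening: 0.436
time_s: 10.72
tool_pos: [466.8, -337.3, 21.4]
ee_rot: [3.141, -0.001, 0.001]
ft_force: [-1.7, -0.4, 5.2]
opening: 0.439
pos [ 466.8 -337.3   21.4] yaw_y -90.0 op 0.439 F [-1.7 -0.4  5.2] t 10.7 z [ 5.e-04 -5.e-04 -1.e+00]
tool shift units [ 3.75 -7.58  0.01] rot z deg (tool) -0.0
```

```bash
python3 -m jog '{"travel":[[0,0,-0.1],[0,0,-0.3],[0,0,-0.5],[0,0,-0.5],[0,0,0]],"rotation":[[0,0,0],[0,0,0],[0,0,0],[0,0,0],[0,0,0]]}'
python3 -m jog '{"travel":[[0.2,-0.4,0],[0.37,-0.75,0],[0.37,-0.75,0],[0.37,-0.75,0],[0.37,-0.75,0]],"rotation":[[0,0,0],[0,0,0],[0,0,0],[0,0,0],[0,0,0]]}'
python3 -m jog '{"travel":[[0.37,-0.75,0],[0.37,-0.75,0],[0.37,-0.75,0],[0.37,-0.75,0],[0.37,-0.75,0]],"rotation":[[0,0,0],[0,0,0],[0,0,0],[0,0,0],[0,0,0]]}'
python3 -m jog '{"travel":[[0.22,-0.43,0],[0,0,0],[0,0,0],[0,0,0],[0,0,0]],"rotation":[[0,0,0],[0,0,0],[0,0,0],[0,0,0],[0,0,0]]}'
python3 -c "
from h import *
move([617,-34.3,31],-np.pi/2)"
```

```text
time_s: 11.13
tool_pos: [468.8, -338.9, 82.0]
ee_rot: [3.137, -0.001, 0.008]
ft_force: [0.5, -0.4, -0.9]
opening: 0.436
time_s: 11.55
tool_pos: [533.9, -199.6, 76.5]
ee_rot: [-3.141, 0.002, 0.001]
ft_force: [0.6, -0.2, -0.2]
opening: 0.433
time_s: 11.97
tool_pos: [608.0, -49.3, 76.4]
ee_rot: [-3.142, 0.001, 0.001]
ft_force: [0.5, -0.6, 0.2]
opening: 0.44
time_s: 12.38
tool_pos: [616.0, -34.9, 76.5]
ee_rot: [3.141, -0.002, -0.001]
ft_force: [-0.7, 1.0, -0.2]
opening: 0.436
pos [616.  -34.9  76.5] yaw_y -90.1 op 0.436 F [-0.7  1.  -0.2] t 12.4 z [-7.e-04 -2.e-04 -1.e+00]
tool shift units [ 0.03 -0.02  1.14] rot z deg (tool) -0.1
```

```bash
python3 -m jog '{"travel":[[0.03,-0.02,0.3],[0,0,0.4],[0,0,0.25],[0,0,0.15],[0,0,0.08]],"rotation":[[0,0,0],[0,0,0],[0,0,0],[0,0,0],[0,0,0]]}'
python3 -m jog '{"travel":[[0,0,0],[0,0,0],[0,0,0],[0,0,0]],"rotation":[[0,0,0],[0,0,0],[0,0,0],[0,0,0]]}'
python3 -m jog '{"travel":[[0,0,0.025],[0,0,0],[0,0,0]],"rotation":[[0,0,0],[0,0,0],[0,0,0]]}'
python3 -m jog '{"travel":[[0,0,0.02],[0,0,0],[0,0,0]],"rotation":[[0,0,0],[0,0,0],[0,0,0]]}'
```

```text
time_s: 12.8
tool_pos: [616.5, -33.4, 27.7]
ee_rot: [-3.141, 0.002, 0.004]
ft_force: [-0.1, 0.3, 0.0]
opening: 0.442
time_s: 13.13
tool_pos: [618.5, -33.1, 30.6]
ee_rot: [3.141, -0.001, 0.002]
ft_force: [-1.1, 0.6, -0.6]
opening: 0.434
time_s: 13.38
tool_pos: [617.9, -33.0, 28.8]
ee_rot: [3.142, -0.001, 0.0]
ft_force: [-0.1, 0.0, -0.0]
opening: 0.437
time_s: 13.63
tool_pos: [617.7, -33.0, 27.7]
ee_rot: [-3.142, 0.001, 0.0]
ft_force: [0.0, -0.8, -1.7]
opening: 0.438
```

```bash
python3 -m jog '{"travel":[[0,0,0.02],[0,0,0],[0,0,0]],"rotation":[[0,0,0],[0,0,0],[0,0,0]]}'
python3 -m jog '{"travel":[[0,0,0.015],[0,0,0],[0,0,0]],"rotation":[[0,0,0],[0,0,0],[0,0,0]]}'
```

```text
time_s: 13.88
tool_pos: [617.8, -33.0, 26.9]
ee_rot: [-3.142, 0.001, 0.0]
ft_force: [-0.0, 0.5, -2.2]
opening: 0.436
time_s: 14.13
tool_pos: [617.8, -33.0, 26.4]
ee_rot: [-3.142, 0.001, 0.0]
ft_force: [-0.2, -0.6, -0.9]
opening: 0.435
```

```bash
python3 -m jog '{"travel":[[0,0,0.015],[0,0,0],[0,0,0]],"rotation":[[0,0,0],[0,0,0],[0,0,0]]}'
python3 -m jog '{"travel":[[0,0,0.015],[0,0,0],[0,0,0]],"rotation":[[0,0,0],[0,0,0],[0,0,0]]}'
```

```text
time_s: 14.38
tool_pos: [617.9, -33.0, 26.4]
ee_rot: [3.142, -0.001, 0.0]
ft_force: [-3.4, 0.6, 4.3]
opening: 0.434
time_s: 14.63
tool_pos: [618.0, -33.0, 26.4]
ee_rot: [3.141, -0.0, 0.0]
ft_force: [-5.8, -0.4, 9.5]
opening: 0.436
```

```bash
python3 -m jog '{"travel":[[0,0,-0.02],[0,0,0],[0,0,0],[0,0,0],[0,0,0]],"rotation":[[0,0,0],[0,0,0],[0,0,0],[0,0,0],[0,0,0]]}' -0.6
python3 -m jog '{"travel":[[0,0,-0.2],[0,0,-0.6],[0,0,-0.8],[0,0,-0.7],[0,0,-0.4]],"rotation":[[0,0,0],[0,0,0],[0,0,0],[0,0,0],[0,0,0]]}'
python3 -m jog '{"travel":[[-0.11,-0.4,0],[-0.23,-0.8,0],[-0.23,-0.8,0],[-0.23,-0.8,0],[-0.23,-0.8,0]],"rotation":[[0,0,0],[0,0,0],[0,0,0],[0,0,0],[0,0,0]]}'
python3 -m jog '{"travel":[[-0.23,-0.8,0],[-0.23,-0.8,0],[-0.23,-0.8,0],[-0.23,-0.8,0],[-0.23,-0.8,0]],"rotation":[[0,0,0],[0,0,0],[0,0,0],[0,0,0],[0,0,0]]}'
python3 -m jog '{"travel":[[-0.23,-0.8,0],[-0.23,-0.8,0],[-0.1,-0.44,0],[0,0,0],[0,0,0]],"rotation":[[0,0,0],[0,0,0],[0,0,0],[0,0,0],[0,0,0]]}'
python3 -c "
from h import *
move([509.8,352.6,36],-np.pi/2)
f=grab_frame('wrist')
g=grab_frame('scene')
a=f['frame'][:400];b=cv2.resize(g['frame'][200:300,267:400],(532,400),interpolation=2)
cv2.imwrite('pics/m5.png',np.hstack([a[:,120:388+120],b[:,132:]]))"
```

```text
time_s: 15.05
tool_pos: [617.7, -33.0, 25.7]
ee_rot: [-3.142, 0.001, 0.001]
ft_force: [-0.9, -0.5, 0.3]
opening: 0.747
time_s: 15.47
tool_pos: [619.5, -33.2, 138.7]
ee_rot: [3.141, -0.001, 0.008]
ft_force: [0.1, -0.2, 0.1]
opening: 0.798
time_s: 15.88
tool_pos: [575.2, 112.9, 133.3]
ee_rot: [-3.141, 0.001, 0.002]
ft_force: [-0.1, 0.7, 0.4]
opening: 0.799
time_s: 16.3
tool_pos: [529.0, 272.9, 133.3]
ee_rot: [3.141, -0.0, -0.002]
ft_force: [1.1, -0.6, -0.5]
opening: 0.798
time_s: 16.72
tool_pos: [506.9, 353.7, 133.1]
ee_rot: [3.141, 0.003, -0.002]
ft_force: [-0.8, -0.1, 0.9]
opening: 0.803
pos [506.9 353.7 133.1] yaw_y -89.9 op 0.803 F [-0.8 -0.1  0.9] t 16.7 z [-1.2e-03 -8.0e-04 -1.0e+00]
tool shift units [0.07 0.03 2.43] rot z deg (tool) 0.1
```

View pics/m5.png

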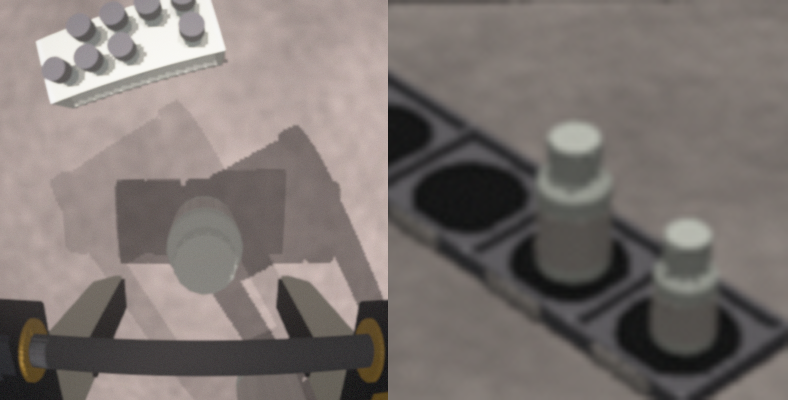

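Bottle_60 and bottle_30 both stand in their bays. Bottle_125 is at (205,245), centred between the jaws, with the rack well clear. I'm descending 97 mm.

```bash
python3 -m jog '{"travel":[[0.07,0.03,0.6],[0,0,0.7],[0,0,0.6],[0,0,0.35],[0,0,0.17]],"rotation":[[0,0,0],[0,0,0],[0,0,0],[0,0,0],[0,0,0]]}'
python3 -m jog '{"travel":[[0,0,0],[0,0,0],[0,0,0],[0,0,0]],"rotation":[[0,0,0],[0,0,0],[0,0,0],[0,0,0]]}'
python3 -m jog '{"travel":[[0,0,0],[0,0,0],[0,0,0],[0,0,0],[0,0,0]],"rotation":[[0,0,0],[0,0,0],[0,0,0],[0,0,0],[0,0,0]]}' 1
python3 -m jog '{"travel":[[0,0,0],[0,0,0],[0,0,0],[0,0,0]],"rotation":[[0,0,0],[0,0,0],[0,0,0],[0,0,0]]}'
python3 -c "
from h import *
move([539.2,-8.4,36],-np.pi/2)"
```

```text
time_s: 17.23
tool_pos: [509.8, 349.3, 34.2]
ee_rot: [3.139, -0.003, -0.006]
ft_force: [-0.5, -0.6, -0.1]
opening: 0.796
time_s: 17.57
tool_pos: [512.5, 352.1, 39.3]
ee_rot: [-3.14, 0.001, -0.004]
ft_force: [-0.8, -0.9, -0.6]
opening: 0.802
time_s: 17.98
tool_pos: [511.2, 351.5, 37.4]
ee_rot: [-3.141, 0.001, -0.0]
ft_force: [-0.6, 0.1, 1.9]
opening: 0.533
time_s: 18.32
tool_pos: [511.3, 351.5, 37.4]
ee_rot: [-3.141, 0.001, -0.0]
ft_force: [-1.0, -0.0, 3.2]
opening: 0.534
pos [511.3 351.5  37.4] yaw_y -90.0 op 0.534 F [-1.  -0.   3.2] t 18.3 z [ 2.e-04  2.e-04 -1.e+00]
tool shift units [0.7  9.   0.03] rot z deg (tool) -0.0
```

```bash
python3 -m jog '{"travel":[[0,0,-0.1],[0,0,-0.3],[0,0,-0.5],[0,0,-0.4],[0,0,0]],"rotation":[[0,0,0],[0,0,0],[0,0,0],[0,0,0],[0,0,0]]}'
python3 -m jog '{"travel":[[0.03,0.4,0],[0.06,0.82,0],[0.06,0.82,0],[0.06,0.82,0],[0.06,0.82,0]],"rotation":[[0,0,0],[0,0,0],[0,0,0],[0,0,0],[0,0,0]]}'
python3 -m jog '{"travel":[[0.06,0.82,0],[0.06,0.82,0],[0.06,0.82,0],[0.06,0.82,0],[0.06,0.82,0]],"rotation":[[0,0,0],[0,0,0],[0,0,0],[0,0,0],[0,0,0]]}'
python3 -m jog '{"travel":[[0.06,0.82,0],[0.06,0.4,0],[0,0,0],[0,0,0],[0,0,0]],"rotation":[[0,0,0],[0,0,0],[0,0,0],[0,0,0],[0,0,0]]}'
python3 -c "
from h import *
move([539.2,-8.4,46],-np.pi/2)"
```

```text
time_s: 18.73
tool_pos: [513.6, 352.8, 94.2]
ee_rot: [-3.138, 0.001, -0.009]
ft_force: [1.2, 0.3, 0.2]
opening: 0.532
time_s: 19.15
tool_pos: [520.8, 202.0, 87.9]
ee_rot: [3.141, 0.0, -0.003]
ft_force: [1.1, -1.0, -1.6]
opening: 0.534
time_s: 19.57
tool_pos: [532.6, 38.0, 88.1]
ee_rot: [3.141, -0.001, -0.003]
ft_force: [-0.4, 0.2, -1.8]
opening: 0.533
time_s: 19.98
tool_pos: [537.9, -8.3, 88.5]
ee_rot: [-3.141, 0.001, 0.002]
ft_force: [0.5, 1.5, -2.3]
opening: 0.534
pos [537.9  -8.3  88.5] yaw_y -90.0 op 0.534 F [ 0.5  1.5 -2.3] t 20.0 z [-1.3e-03  5.0e-04 -1.0e+00]
tool shift units [0.04 0.   1.06] rot z deg (tool) -0.0
```

```bash
python3 -m jog '{"travel":[[0.03,0,0.3],[0,0,0.35],[0,0,0.25],[0,0,0.12],[0,0,0.05]],"rotation":[[0,0,0],[0,0,0],[0,0,0],[0,0,0],[0,0,0]]}'
python3 -m jog '{"travel":[[0,0,0],[0,0,0],[0,0,0],[0,0,0],[0,0,0]],"rotation":[[0,0,0],[0,0,0],[0,0,0],[0,0,0],[0,0,0]]}'
python3 -m jog '{"travel":[[0,0,0.025],[0,0,0],[0,0,0]],"rotation":[[0,0,0],[0,0,0],[0,0,0]]}'
python3 -m jog '{"travel":[[0,0,0.02],[0,0,0],[0,0,0]],"rotation":[[0,0,0],[0,0,0],[0,0,0]]}'
```

```text
time_s: 20.4
tool_pos: [538.5, -7.7, 44.5]
ee_rot: [-3.141, -0.001, 0.005]
ft_force: [-0.2, 0.1, -1.8]
opening: 0.535
time_s: 20.82
tool_pos: [540.4, -8.7, 47.1]
ee_rot: [3.141, -0.001, 0.002]
ft_force: [-0.3, 0.7, -1.4]
opening: 0.53
time_s: 21.07
tool_pos: [539.8, -8.6, 45.4]
ee_rot: [3.142, -0.001, -0.0]
ft_force: [0.3, -0.2, -1.9]
opening: 0.532
time_s: 21.32
tool_pos: [539.8, -8.6, 44.5]
ee_rot: [-3.142, 0.001, 0.0]
ft_force: [0.6, 0.4, -1.8]
opening: 0.533
```

Expecting contact at about 42.4.

```bash
python3 -m jog '{"travel":[[0,0,0.02],[0,0,0],[0,0,0]],"rotation":[[0,0,0],[0,0,0],[0,0,0]]}'
python3 -m jog '{"travel":[[0,0,0.02],[0,0,0],[0,0,0]],"rotation":[[0,0,0],[0,0,0],[0,0,0]]}'
python3 -m jog '{"travel":[[0,0,0.015],[0,0,0],[0,0,0]],"rotation":[[0,0,0],[0,0,0],[0,0,0]]}'
python3 -m jog '{"travel":[[0,0,0.015],[0,0,0],[0,0,0]],"rotation":[[0,0,0],[0,0,0],[0,0,0]]}'
```

```text
time_s: 21.57
tool_pos: [539.8, -8.6, 43.8]
ee_rot: [-3.142, 0.001, 0.0]
ft_force: [0.1, 0.1, -1.2]
opening: 0.534
time_s: 21.82
tool_pos: [539.8, -8.6, 43.0]
ee_rot: [-3.142, 0.001, 0.0]
ft_force: [-0.5, -0.4, -1.5]
opening: 0.535
time_s: 22.07
tool_pos: [539.8, -8.6, 42.4]
ee_rot: [3.142, -0.001, 0.0]
ft_force: [-0.3, 0.7, -1.6]
opening: 0.539
time_s: 22.32
tool_pos: [540.0, -8.6, 42.4]
ee_rot: [3.142, -0.001, 0.0]
ft_force: [-3.2, -0.5, 5.4]
opening: 0.533
```

```bash
python3 -m jog '{"travel":[[0,0,-0.015],[0,0,0],[0,0,0],[0,0,0],[0,0,0]],"rotation":[[0,0,0],[0,0,0],[0,0,0],[0,0,0],[0,0,0]]}' -1
python3 -m jog '{"travel":[[0,0,-0.2],[0,0,-0.7],[0,0,-0.8],[0,0,-0.8],[0,0,-0.5]],"rotation":[[0,0,0],[0,0,0],[0,0,0],[0,0,0],[0,0,0]]}'
python3 -m jog '{"travel":[[-0.25,-0.4,0],[-0.45,-0.71,0],[-0.45,-0.71,0],[-0.45,-0.71,0],[-0.45,-0.71,0]],"rotation":[[0,0,0],[0,0,0],[0,0,0],[0,0,0],[0,0,0]]}'
python3 -m jog '{"travel":[[-0.45,-0.71,0],[-0.45,-0.71,0],[-0.45,-0.71,0],[-0.45,-0.71,0],[-0.45,-0.71,0]],"rotation":[[0,0,0],[0,0,0],[0,0,0],[0,0,0],[0,0,0]]}'
python3 -m jog '{"travel":[[-0.4,-0.65,0],[0,0,0],[0,0,0],[0,0,0],[0,0,0]],"rotation":[[0,0,0],[0,0,0],[0,0,0],[0,0,0],[0,0,0]]}'
python3 -c "
from h import *
move([351.7,290.4,60],-np.pi/2)
f=grab_frame('wrist')
g=grab_frame('scene')
a=f['frame'][:400];b=cv2.resize(g['frame'][200:300,267:400],(532,400),interpolation=2)
cv2.imwrite('pics/m6.png',np.hstack([a[:,120:388+120],b[:,:400]]))"
```

```text
time_s: 22.73
tool_pos: [539.8, -8.6, 42.3]
ee_rot: [-3.142, 0.001, 0.0]
ft_force: [1.0, -0.9, -0.6]
opening: 0.842
time_s: 23.15
tool_pos: [541.1, -8.7, 166.8]
ee_rot: [3.141, -0.001, 0.006]
ft_force: [0.1, 0.1, 0.8]
opening: 1.003
time_s: 23.57
tool_pos: [457.1, 122.0, 163.1]
ee_rot: [-3.141, 0.002, -0.001]
ft_force: [0.6, 0.7, 0.0]
opening: 1.003
time_s: 23.98
tool_pos: [367.0, 264.3, 163.3]
ee_rot: [-3.141, 0.001, -0.002]
ft_force: [1.3, -0.5, -0.5]
opening: 1.002
time_s: 24.4
tool_pos: [352.6, 288.3, 162.7]
ee_rot: [3.141, -0.002, 0.001]
ft_force: [-0.6, 0.1, 0.5]
opening: 0.997
pos [352.6 288.3 162.7] yaw_y -90.1 op 0.997 F [-0.6  0.1  0.5] t 24.4 z [ 4.e-04 -2.e-04 -1.e+00]
tool shift units [-0.02 -0.05  2.57] rot z deg (tool) -0.1
```

View pics/m6.png

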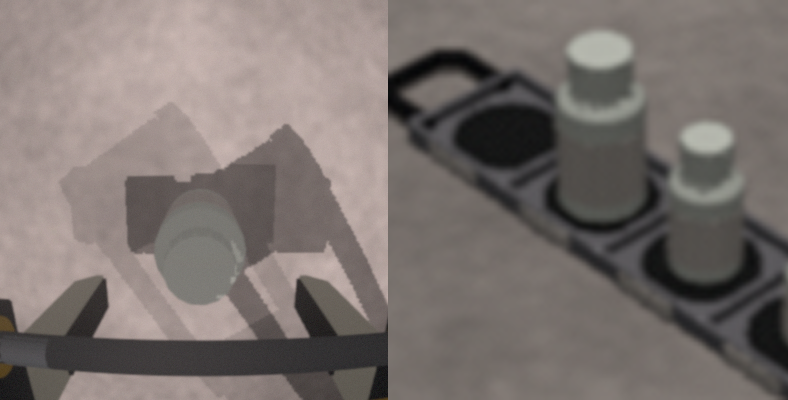

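Bottle_125 stands in its bay. Bottle_250 is centred between the jaws at (200,262). I'm descending 103 mm.

```bash
python3 -m jog '{"travel":[[-0.02,-0.05,0.6],[0,0,0.7],[0,0,0.6],[0,0,0.4],[0,0,0.25]],"rotation":[[0,0,0],[0,0,0],[0,0,0],[0,0,0],[0,0,0]]}'
python3 -m jog '{"travel":[[0,0,0],[0,0,0],[0,0,0],[0,0,0]],"rotation":[[0,0,0],[0,0,0],[0,0,0],[0,0,0]]}'
python3 -m jog '{"travel":[[0,0,0],[0,0,0],[0,0,0],[0,0,0],[0,0,0]],"rotation":[[0,0,0],[0,0,0],[0,0,0],[0,0,0],[0,0,0]]}' 1
python3 -m jog '{"travel":[[0,0,0],[0,0,0],[0,0,0],[0,0,0],[0,0,0]],"rotation":[[0,0,0],[0,0,0],[0,0,0],[0,0,0],[0,0,0]]}'
python3 -c "
from h import *
move([461.4,17.5,60],-np.pi/2)"
```

```text
time_s: 24.92
tool_pos: [350.5, 289.5, 58.1]
ee_rot: [3.14, -0.003, -0.004]
ft_force: [-0.3, -0.1, -0.8]
opening: 0.996
time_s: 25.25
tool_pos: [352.4, 291.7, 62.0]
ee_rot: [-3.14, 0.001, -0.004]
ft_force: [-0.5, 0.7, -0.5]
opening: 1.002
time_s: 25.67
tool_pos: [351.2, 291.1, 60.6]
ee_rot: [-3.142, 0.0, -0.0]
ft_force: [-0.3, -4.2, 2.4]
opening: 0.691
time_s: 26.08
tool_pos: [351.2, 291.0, 60.5]
ee_rot: [3.141, -0.001, 0.0]
ft_force: [-0.3, -1.7, 2.7]
opening: 0.651
pos [351.2 291.   60.5] yaw_y -90.0 op 0.651 F [-0.3 -1.7  2.7] t 26.1 z [ 0.e+00 -2.e-04 -1.e+00]
tool shift units [2.76 6.84 0.01] rot z deg (tool) -0.0
```

```bash
python3 -m jog '{"travel":[[0,0,-0.1],[0,0,-0.3],[0,0,-0.5],[0,0,-0.3],[0,0,0]],"rotation":[[0,0,0],[0,0,0],[0,0,0],[0,0,0],[0,0,0]]}'
python3 -m jog '{"travel":[[0.15,0.37,0],[0.25,0.6,0],[0.25,0.62,0],[0.25,0.62,0],[0.25,0.62,0]],"rotation":[[0,0,0],[0,0,0],[0,0,0],[0,0,0],[0,0,0]]}'
python3 -m jog '{"travel":[[0.25,0.62,0],[0.25,0.62,0],[0.25,0.62,0],[0.25,0.62,0],[0.25,0.62,0]],"rotation":[[0,0,0],[0,0,0],[0,0,0],[0,0,0],[0,0,0]]}'
python3 -m jog '{"travel":[[0.25,0.6,0],[0.11,0.3,0],[0,0,0],[0,0,0],[0,0,0]],"rotation":[[0,0,0],[0,0,0],[0,0,0],[0,0,0],[0,0,0]]}'
python3 -c "
from h import *
move([461.4,17.5,69],-np.pi/2)"
```

```text
time_s: 26.5
tool_pos: [352.8, 292.4, 111.4]
ee_rot: [-3.139, 0.0, -0.006]
ft_force: [1.0, 0.5, -1.9]
opening: 0.65
time_s: 26.92
tool_pos: [396.9, 176.8, 107.5]
ee_rot: [3.142, 0.0, -0.001]
ft_force: [0.1, -0.1, -2.4]
opening: 0.654
time_s: 27.33
tool_pos: [447.0, 52.6, 107.5]
ee_rot: [-3.141, 0.001, 0.001]
ft_force: [0.6, 0.9, -3.2]
opening: 0.652
time_s: 27.75
tool_pos: [460.8, 18.5, 107.7]
ee_rot: [-3.141, 0.001, 0.002]
ft_force: [-0.9, 0.1, -2.9]
opening: 0.654
pos [460.8  18.5 107.7] yaw_y -90.0 op 0.654 F [-0.9  0.1 -2.9] t 27.8 z [-1.2e-03  6.0e-04 -1.0e+00]
tool shift units [0.02 0.03 0.97] rot z deg (tool) -0.0
```

```bash
python3 -m jog '{"travel":[[0.01,0.03,0.2],[0,0,0.3],[0,0,0.25],[0,0,0.15],[0,0,0.07]],"rotation":[[0,0,0],[0,0,0],[0,0,0],[0,0,0],[0,0,0]]}'
python3 -m jog '{"travel":[[0,0,0],[0,0,0],[0,0,0],[0,0,0],[0,0,0]],"rotation":[[0,0,0],[0,0,0],[0,0,0],[0,0,0],[0,0,0]]}'
python3 -m jog '{"travel":[[0,0,0.025],[0,0,0],[0,0,0]],"rotation":[[0,0,0],[0,0,0],[0,0,0]]}'
python3 -m jog '{"travel":[[0,0,0.02],[0,0,0],[0,0,0]],"rotation":[[0,0,0],[0,0,0],[0,0,0]]}'
```

```text
time_s: 28.17
tool_pos: [460.3, 17.1, 67.4]
ee_rot: [-3.141, -0.0, 0.005]
ft_force: [-0.0, 0.2, -2.4]
opening: 0.648
time_s: 28.58
tool_pos: [462.3, 16.6, 70.2]
ee_rot: [3.142, -0.001, 0.002]
ft_force: [0.9, -0.2, -3.3]
opening: 0.652
time_s: 28.83
tool_pos: [461.9, 16.6, 68.7]
ee_rot: [-3.142, 0.001, -0.0]
ft_force: [-0.5, -0.8, -3.6]
opening: 0.657
time_s: 29.08
tool_pos: [461.8, 16.6, 67.8]
ee_rot: [-3.142, 0.001, 0.0]
ft_force: [-0.1, 0.5, -3.2]
opening: 0.653
```

```bash
python3 -m jog '{"travel":[[0,0,0.02],[0,0,0],[0,0,0]],"rotation":[[0,0,0],[0,0,0],[0,0,0]]}'
python3 -m jog '{"travel":[[0,0,0.02],[0,0,0],[0,0,0]],"rotation":[[0,0,0],[0,0,0],[0,0,0]]}'
python3 -m jog '{"travel":[[0,0,0.015],[0,0,0],[0,0,0]],"rotation":[[0,0,0],[0,0,0],[0,0,0]]}'
python3 -m jog '{"travel":[[0,0,0.015],[0,0,0],[0,0,0]],"rotation":[[0,0,0],[0,0,0],[0,0,0]]}'
```

```text
time_s: 29.33
tool_pos: [461.8, 16.7, 67.0]
ee_rot: [-3.142, 0.001, 0.0]
ft_force: [-0.6, -0.7, -1.5]
opening: 0.655
time_s: 29.58
tool_pos: [461.8, 16.6, 66.2]
ee_rot: [3.142, -0.001, -0.0]
ft_force: [-0.3, 0.0, -3.5]
opening: 0.653
time_s: 29.83
tool_pos: [461.8, 16.7, 65.6]
ee_rot: [-3.142, 0.001, 0.0]
ft_force: [-0.2, 0.3, -3.3]
opening: 0.648
time_s: 30.08
tool_pos: [462.1, 16.6, 65.5]
ee_rot: [3.142, -0.001, 0.001]
ft_force: [-2.8, 0.3, 3.7]
opening: 0.655
```

Contact. I'm releasing, rising and moving clear.

```bash
python3 -m jog '{"travel":[[0,0,-0.015],[0,0,0],[0,0,0],[0,0,0],[0,0,0]],"rotation":[[0,0,0],[0,0,0],[0,0,0],[0,0,0],[0,0,0]]}' -1
python3 -m jog '{"travel":[[0,0,-0.2],[0,0,-0.7],[0,0,-0.8],[0,0,-0.8],[0,0,-0.8]],"rotation":[[0,0,0],[0,0,0],[0,0,0],[0,0,0],[0,0,0]]}'
python3 -m jog '{"travel":[[0,-0.5,0],[0,-0.8,0],[0,-0.8,0],[0,-0.8,0],[0,-0.8,0]],"rotation":[[0,0,0],[0,0,0],[0,0,0],[0,0,0],[0,0,0]]}'
python3 -m jog '{"travel":[[0,-0.8,0],[0,-0.6,0],[0,0,0],[0,0,0],[0,0,0]],"rotation":[[0,0,0],[0,0,0],[0,0,0],[0,0,0],[0,0,0]]}'
python3 -c "
from h import *
f=grab_frame('top')['frame']
g=grab_frame('scene')['frame']
cv2.imwrite('pics/m7.png',np.hstack([cv2.resize(f[130:330,100:300+100],None,fx=1.33,fy=1.9),cv2.resize(g[160:320,240:440],(400,380),interpolation=2)]))"
```

```text
time_s: 30.5
tool_pos: [461.9, 16.7, 65.6]
ee_rot: [-3.142, 0.001, -0.0]
ft_force: [-0.8, 0.4, 0.3]
opening: 0.959
time_s: 30.92
tool_pos: [461.5, 16.7, 199.6]
ee_rot: [-3.142, 0.001, 0.0]
ft_force: [0.9, 0.1, -0.0]
opening: 0.999
time_s: 31.33
tool_pos: [461.8, 166.1, 198.5]
ee_rot: [-3.141, 0.001, -0.002]
ft_force: [0.7, 0.4, 0.5]
opening: 0.995
time_s: 31.75
tool_pos: [461.9, 220.2, 197.9]
ee_rot: [3.141, 0.0, -0.0]
ft_force: [0.7, -0.0, 0.8]
opening: 0.998
```

View pics/m7.png

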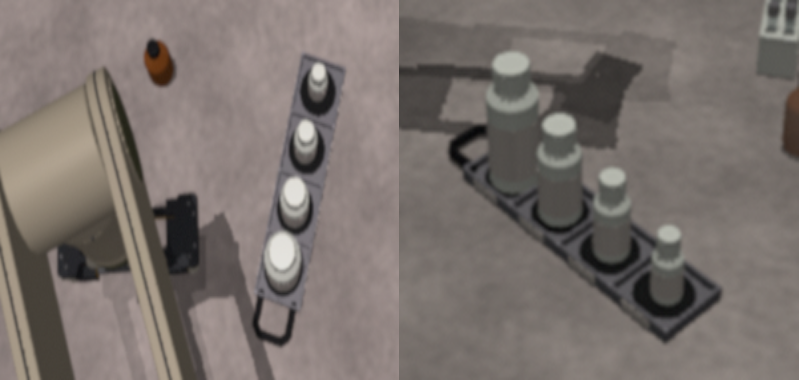

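Both views show all four bottles upright in their bays, largest by the handle and smallest at the far end, with the gripper clear. I'm handing in.

```bash
python3 -c "
from cell import *
print(finish_job())"
```

```text
the job is handed in; nothing more can be done
None
```

The four white bottles are in the carrier, and I handed the job in at about 32 s. From the handle outwards they stand 250, 125, 60, 30. Each was lowered in steps of about 1 mm or less until the wrist sensed the floor (4–11 N upward), then released.

**Last checks:** the final top and scene pictures show all four upright and centred on their mats, with the gripper open and about 200 mm away. I never reached for the amber bottle, rack, mouse or green look-alike. I did not re-measure their positions at the end, and the last pictures show only the amber bottle and part of the rack.

**Disagreement between cameras:** my by-eye cap positions in the scene picture were 1–3 pixels off the positions worked out from the top camera, mostly in image rows. All grasps closed within 1 mm of the bottle diameters. No other check failed.

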